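# Zero the rolling mill and set its gap

### The arm

A 6-joint arm with a two-finger parallel gripper is mounted at the origin on the work surface. World frame = base frame: x ahead of the robot, y to its left, z up, the work surface at z = 0. Lengths are in mm, angles in rad, forces in N, time in s.
With the tool pointing down it reaches from about 250 to 775 mm from the base axis. Payload 4 kg.
Tool frame: the origin (TCP) lies between the finger pads; the fingertips stand 22 mm ahead of it and the grasp point (between the pads) lies 3 mm ahead of it; z points along the fingers, x is the direction in which the jaws open and shut, and the axes are right-handed (so a half turn about z gives the same grasp; the last joint's range is limited). The gripper opens to 85 mm and grips with 20 to 120 N. Pads are 22 mm wide; open, the fingers measure 114 mm over their backs; the gripper's body (76 mm by 85 mm) begins 54 mm behind the grasp point. The pads swing forward as they close: fully open they stand 13 mm farther back than shut.
Start: joints at [1.067, 0.087, 1.371, -0, 1.684, -0.103], TCP at [214.594, 506.423, 253.341] pointing down, gripper open.
Joint ranges: [-3.1, 3.1], [-0.76, 2.03], [0.27, 2.55], [-1.08, 4.22], [0.17, 2.65], [-2.57, 2.57]. Speed limits (rad/s): [2.79, 2.79, 3.14, 3.14, 3.14, 3.14].

### API

Orientations are given as a unit quaternion [x, y, z, w].
In Python, from plant import env, get_image gives the robot as it stands.
- The arm moves only by the shell command python3 -m creep 'ROWS'. ROWS is text: rows parted by semicolons, each of 7 numbers parted by spaces: the shift along the tool's x, y, z in cm, then the turn, a rotation vector about the tool's x, y, z in rad, then the opening in per cent of the stroke, from 0 (shut) to 100 (fully open). A call has 1 to 5 rows; each row shifts and turns the pose as measured when the row begins, along the tool's axes as they then stand; what a row does not reach is not made up. A row lasts 1/12 s, in which the tool goes at most 41.7 mm and 7.16 degrees, less where a joint would pass 70% of its speed; a pose out of reach is approached as far as the arm can. A call with a gripper value outside its range is refused whole. The fingers move at their own pace and stop on an object; the grip force is fixed at half the most. Time passes only in rows, so rows that do not move let the fingers close. It gives the time, the measured TCP pose, the force and the opening at its end, in the units of the state.
- env.sense(): the state, without advancing time (a new reading comes with each control period).
- get_image(name): name is "scene" or "top" or "wrist"; returns a dict with "pixels" (400x640x3 uint8, red, green, blue), "range_z" (400x640 float32, mm along the optical axis (not along the pixel's ray), 0 where there is no reading), "K" (3x3 intrinsics, pixels), "R" (3x3) and "t" (3): a world point X has camera coordinates R X + t. Camera axes: x right, y down, z forward; pixel columns grow to the right and rows downward; lengths in mm; the calibration is good to about 2 mm. A picture is of the moment at which its call begins.
- env.finish_job(): hands the job in, once; it reports no verdict.
The state is a dict: "t": time; "qpos": joint angles; "joint_vel": joint speeds; "joint_efforts": joint torques, N m; "tool_pos": TCP position; "orientation": TCP orientation; "ft_force": force on the tool from outside, world axes, zero at the start; "torque": the same for the moment, N m; "finger_gap": opening from 0.0 (shut) to 1.0 (fully open).
Only numpy, scipy, OpenCV 4.12 (cv2) and the standard library are available. Lean on these libraries where they do the work, as an engineer would, in place of code of your own. Each camera call takes 0.05 s, during which the arm holds its last target.

### The job

Set the gap of the jeweller's rolling mill: take the red revolving handle on its top handwheel and screw the rolls down (clockwise seen from above) until they meet and the wheel comes to its stop, then back the wheel off exactly two full turns. Finish while still gripping the handle and holding it still at that setting, so that it cannot creep while the lock screw is nipped up; leave everything else on the bench where it is.

Things in the scene. Friction and masses are not known exactly. Their poses are not given: they have to be found in the camera images.
- wheel (a joint): the screw-down handwheel of the rolling mill, angle in rad: 0 at the stop (rolls touching), growing as it is backed off anticlockwise seen from above (6.283 per turn, up to 5 turns). Level steel wheel, 114 mm over the rim, on a fixed vertical axis; its height does not change as it turns. It is stiff (about 0.08 N m, that is some 2 N at the handle) and stays where it is left; the stop is hard. It starts 0.27 to 1.27 turns above the stop. The top roll rises 1.5 mm per turn
- wheel_hub (a point): centre of the handwheel, on its vertical turning axis, at the top face of the hub (238 mm above the bench). The rim's top is at 237 mm; a 5 mm nut stands on the hub. z is up
- handgrip: red upright round handle on the wheel's rim, 20 mm in diameter and 55 mm tall, which spins freely on its own vertical pin, so that a gripper can carry it round without turning. Origin at the centre of its lower end, 240 mm above the bench; its axis is 50 mm from the wheel's axis
- handgrip_mid (a point): middle of the red handle's height, on its axis (267.5 mm above the bench, 50 mm from the wheel's axis): the place to grip from above. Nothing stands beside the handle above the wheel's top
- mill: dark green bench rolling mill, bolted down; origin at the centre of its underside, front (-x) towards the robot at yaw 0. Base 130 x 200 mm, frame and gear cover 213 mm tall, handwheel on top; a small brass lock screw on the front of the gear cover is left alone. On its +y side a fixed gear case and crank: the crank's wooden grip ends 202 mm from the centre along +y, 98 mm behind it, 136 mm above the bench
- strip: bystander: brass strip 95 x 14 x 4 mm lying in front of the mill; origin under its centre
- gauge: bystander: steel disc thickness gauge, 68 mm in diameter, 5 mm thick, lying to the right of the mill; origin under its centre
- tin: bystander: small round open aluminium dish, 68 mm in diameter, 32 mm tall, behind the mill at its right; origin under its centre
- flux: bystander: white bottle, 60 mm in diameter, 115 mm tall, on the left of the bench; origin under its centre
- mallet: bystander: wooden mallet 240 mm long, lying on the left of the bench; origin on its underside
- block: bystander: steel bench block 70 x 70 x 22 mm, on the right of the bench; origin under its centre
- file: bystander: flat hand file with wooden handle, 215 mm long, 18 mm tall, on the right of the bench; origin on its underside

How it is judged (in metres and radians):
On the way:
1. the handwheel is run down to its stop, the rolls touching (value of joint wheel below 0.06 rad), for 0.1 s.
At the end, for the whole second after the job is handed in: The wheel stands two turns above its stop (12.566 rad, within 0.2 rad) and still (under 0.2 rad/s), with the red handle gripped between the fingers (over 3 N, grasp point within 40 mm of the handle's middle) (value of joint wheel between 12.366 and 12.766 rad and velocity of joint wheel between -0.2 and 0.2 rad/s and contact force between the fingers and handgrip above 3 N and distance between the grasp point and handgrip_mid below 0.04 m); the arm keeps its last pose, push and grip.
It fails at once if a bystander is moved by more than 30 mm (distance of any of strip, gauge, tin, flux, mallet, block, file from where it was at the start of the episode above 0.03 m).
It also fails if it takes over 72 s, if anything falls off the work surface, if the arm or the gripper's body presses on something with over 40 N, if the wrist force passes 120 N, or if a joint passes its speed limit or range.

## Working session

There is one attempt and no reset: what is moved stays moved. The work goes in short steps, Python scripts to look and compute and a shell command to move; the robot and the scene stay as the last step left them, time stands still between calls to the robot, and variables do not carry over. Pictures are saved under pics/ and viewed, and the job is handed in when it is done.

```bash
mkdir -p pics; ls; python3 - <<'E'
from plant import env,get_image
import cv2
s=env.sense();print(s)
for n in("scene","top","wrist"):
    g=get_image(n);cv2.imwrite(f"pics/{n}0.png",g["pixels"][:,:,::-1]);print(n,g["K"],g["R"],g["t"])
E
```

```text
pics
{'t': 0.0, 'qpos': array([ 1.06688299e+00,  8.79430733e-02,  1.37226780e+00, -9.31531579e-06,
        1.68359446e+00, -1.03080154e-01]), 'joint_vel': array([-1.11734843e-03, -8.42512795e-04,  1.73510689e-03,  7.05251850e-05,
        3.97989798e-04, -6.04357880e-04]), 'joint_efforts': array([ 6.25821758e-04, -3.51883185e+01, -3.13269389e+01,  1.68208358e-04,
        1.09103078e-02,  1.06936966e-07]), 'tool_pos': array([214.37951125, 506.00842375, 252.13871464]), 'orientation': array([ 8.33722037e-01,  5.52183250e-01, -9.78200584e-04,  5.16851780e-04]), 'ft_force': array([-0.69677877, -0.50869618, -0.99415244]), 'torque': array([ 0.00045196, -0.04270157, -0.00405426]), 'finger_gap': 1.002749279196955}
scene [[453.9703843    0.         321.47518504]
 [  0.         453.9703843  202.37958359]
 [  0.           0.           1.        ]] [[ 0.81823402  0.57484431 -0.00686365]
 [ 0.3983654  -0.57556091 -0.7141671 ]
 [-0.41448534  0.58162158 -0.6999416 ]] [-438.9664576   -73.03122095 1674.57852194]
top [[439.24646496   0.         318.04700101]
 [  0.         439.24646496 199.36532249]
 [  0.           0.           1.        ]] [[ 0.0936643  -0.99560253 -0.00161332]
 [-0.96907619 -0.09079694 -0.2294499 ]
 [ 0.22829441  0.02305469 -0.97331914]] [ -37.25834012  588.44211303 1398.58885638]
wrist [[345.16168221   0.         314.60000814]
 [  0.         345.16168221 195.66026252]
 [  0.           0.           1.        ]] [[ 0.38902323  0.9212273  -0.00108926]
 [ 0.88738725 -0.37441493  0.26899317]
 [ 0.24739602 -0.10561118 -0.96314147]] [-550.6190377   -34.80966735  377.60011998]
```

View pics/scene0.png

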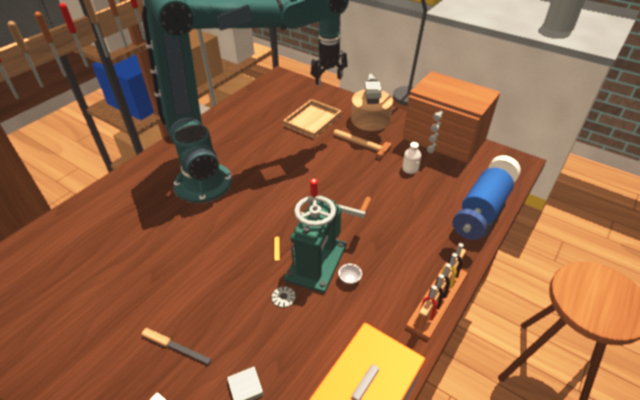

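View pics/top0.png

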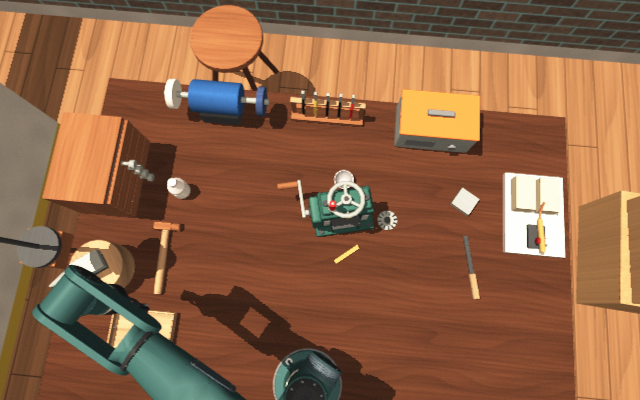

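View pics/wrist0.png

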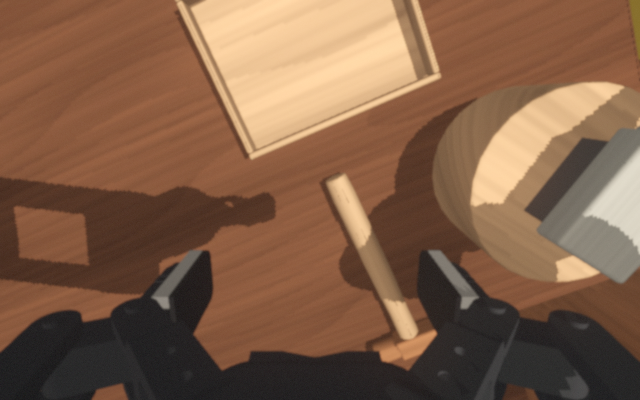

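The scene view shows the red handle at about (314,187) above the wheel at (316,210). In the top view the handle is at (333,204) and the wheel centre at (346,200). The wrist camera doesn't see the mill.

```bash
cat > h.py <<'E'
from plant import env,get_image
import numpy as np,cv2
from scipy.optimize import least_squares
def cloud(g):
    z=g["range_z"];v,u=np.mgrid[0:400,0:640]
    K=g["K"];c=np.stack([(u-K[0,2])/K[0,0]*z,(v-K[1,2])/K[1,1]*z,z],-1)
    return (c-g["t"])@g["R"],z>0
def redmask(g,hi=True):
    p=g["pixels"].astype(int);return (p[...,0]>90)&(p[...,1]<0.35*p[...,0])&(p[...,2]<0.35*p[...,0])
def circ(P,r0=None):
    f=lambda q:np.hypot(P[:,0]-q[0],P[:,1]-q[1])-q[2]
    r=least_squares(f,[P[:,0].mean(),P[:,1].mean(),r0 or 50],loss='soft_l1',f_scale=2);return r.x
E
python3 - <<'E'
from h import *
for n in("scene","top"):
    g=get_image(n);X,ok=cloud(g);m=redmask(g)&ok&(X[...,2]>225)&(X[...,2]<320)&(abs(X[...,0]-480)<180)&(abs(X[...,1])<150)
    P=X[m];print(n,"red",m.sum(),np.median(P,0) if len(P) else 0,P.min(0),P.max(0), np.argwhere(m).mean(0))
    w=~redmask(g)&ok&(X[...,2]>228)&(X[...,2]<246)&(abs(X[...,0]-480)<180)&(abs(X[...,1])<150)
    Q=X[w];print("wheel",w.sum(),Q.mean(0),np.median(Q[:,2]),Q.min(0),Q.max(0))
    c=Q[:,:2].mean(0);d=np.hypot(*(Q[:,:2]-(Q.max(0)+Q.min(0))[:2]/2).T);R=Q[(d>38)&(d<66)];print(circ(R),len(R))
    v,u=np.argwhere(m).mean(0).astype(int);im=g["pixels"][max(v-60,0):v+90,u-90:u+90,::-1];cv2.imwrite(f"pics/{n}1.png",cv2.resize(im,None,fx=4,fy=4,interpolation=2))
E
```

```text
scene red 87 [534.46043606 -31.53593915 277.21993622] [520.26599015 -36.23787443 246.57219712] [540.54981657 -19.11617504 300.02065495] [187.8045977 313.3908046]
wheel 666 [564.12717856 -68.05546568 235.77805591] 235.90166384607136 [ 506.6313868  -121.5034186   228.11717048] [617.67773144  -9.13171135 245.88760765]
[563.52946116 -67.10543177  49.16173059] 498
top red 32 [521.7359705  -29.05692639 291.72604675] [518.67181181 -36.34538119 258.96631045] [536.08211767 -21.55375125 296.37721632] [205.625  332.3125]
wheel 630 [560.249863   -70.93200871 235.48160205] 235.21856897986376 [ 504.24492001 -125.12654549  228.15476697] [615.78646612 -13.81978226 245.94001516]
[558.68691269 -68.10364737  49.8125461 ] 468
```

```bash
python3 - <<'E'
from h import *
Ls=[]
for n in("scene","top"):
    g=get_image(n);X,ok=cloud(g);m=redmask(g)&ok&(X[...,2]>245)&(X[...,2]<320)&(abs(X[...,0]-530)<60)&(abs(X[...,1]+30)<60)
    C=-g["R"].T@g["t"];print(n,"cam",C)
    P=X[m]; 
    f=lambda q:np.hypot(P[:,0]-q[0],P[:,1]-q[1])-10
    s=P[:,2]<290
    fs=lambda q:np.hypot(P[s,0]-q[0],P[s,1]-q[1])-10
    c0=P[:,:2].mean(0)+ (lambda d:d/np.linalg.norm(d)*8)((P.mean(0)-C)[:2])
    print("cyl",least_squares(fs,c0).x,s.sum(),"top",P[P[:,2]>291].mean(0),(P[:,2]>291).sum())
    v,u=np.argwhere(m).mean(0)
    d=g["R"].T@np.linalg.solve(g["K"],[u,v,1]);
    for z in(267.5,280):print(z,(C+d*(z-C[2])/d[2])[:2])
    Ls.append((C,d/np.linalg.norm(d)))
A=sum(np.eye(3)-np.outer(d,d) for C,d in Ls);b=sum((np.eye(3)-np.outer(d,d))@C for C,d in Ls);print("tri",np.linalg.solve(A,b))
E
```

```text
scene cam [1082.35865155 -763.66754546 1116.93776267]
cyl [528.60139949 -24.35930711] 69 top [532.63300937 -30.10054615 295.07601967] 17
267.5 [528.07600325 -23.52574784]
280 [536.2326139  -34.41739038]
top cam [ 254.44499235  -15.90978578 1496.23117133]
cyl [529.12029311 -29.71651706] 13 top [525.37065487 -29.39748099 294.97604441] 17
267.5 [528.11874617 -29.21268696]
280 [525.33463683 -29.07735527]
tri [528.88249837 -27.81386209 270.55783453]
```

View pics/scene1.png

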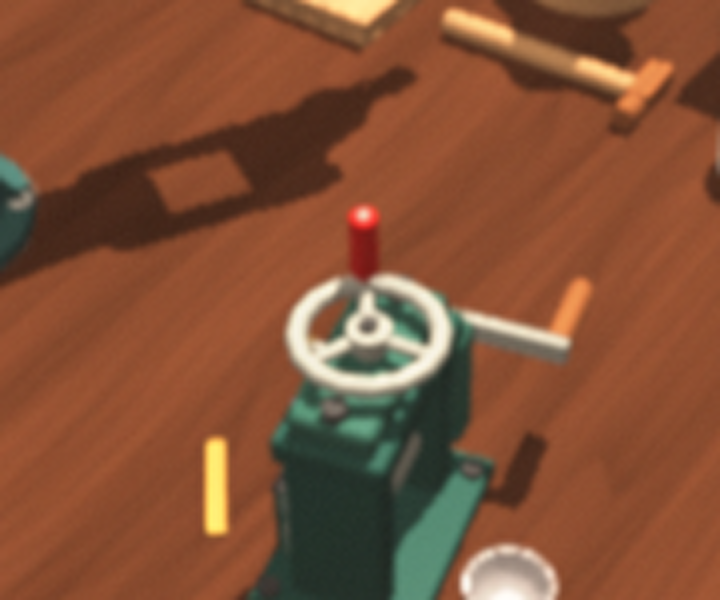

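View pics/top1.png

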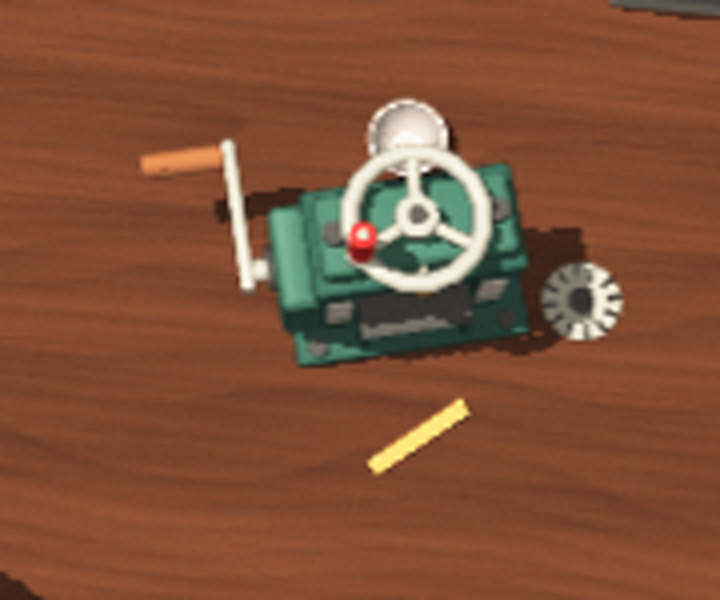

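The handle is fully visible in both views. Its axis is at about (528,-28), triangulated mid height is about 270 mm, and the wheel centre is about (561,-67.5). I'll raise the tool and square it to the world axes first.

```bash
python3 -m creep '0 0 -3.5 0 0 -0.1 100; 0 0 -3.5 0 0 -0.1 100; 0 0 -3.5 0 0 -0.1 100; 0 0 -2 0 0 -0.1 100'; cat > st.py <<'E'
from h import *
import sys
from scipy.spatial.transform import Rotation as Ro
s=env.sense();R=Ro.from_quat(s["orientation"]).as_matrix();print("t",round(s["t"],2),"pos",s["tool_pos"].round(1),"F",s["ft_force"].round(1),"gap",round(s["finger_gap"],3));print("x",R[:,0].round(3),"z",R[:,2].round(3), "q",s["qpos"].round(2))
if len(sys.argv)>3:
    d=np.array([float(a) for a in sys.argv[1:4]])-s["tool_pos"];print("need tool cm",(R.T@d/10).round(2))
E
python3 st.py 528 -28 350
```

```text
t: 0.68
tool_pos: [212.6, 502.9, 369.7]
orientation: [0.701, 0.713, -0.013, 0.004]
ft_force: [0.1, -0.2, 1.1]
finger_gap: 1.003
t 0.68 pos [212.6 502.9 369.7] F [ 0.1 -0.2  1.1] gap 1.003
x [-0.016  1.    -0.023] z [-0.013 -0.024 -1.   ] q [ 1.07  0.1   1.12 -0.    1.94 -0.52]
need tool cm [-53.53  30.72   2.81]
```

```bash
python3 -m creep '-3.4 2 0 0 0 0 100; -3.4 2 0 0 0 0 100; -3.4 2 0 0 0 0 100; -3.4 2 0 0 0 0 100; -3.4 2 0 0 0 0 100'; python3 st.py 528 -28 350
```

```text
t: 1.1
tool_pos: [317.0, 337.5, 377.5]
orientation: [0.694, 0.72, -0.006, 0.001]
ft_force: [0.7, 0.6, 0.6]
finger_gap: 0.999
t 1.1 pos [317.  337.5 377.5] F [0.7 0.6 0.6] gap 0.999
x [-0.037  0.999 -0.011] z [-0.007 -0.011 -1.   ] q [ 0.7  -0.09  1.3  -0.    1.94 -0.91]
need tool cm [-37.27  19.77   3.02]
```

```bash
python3 -m creep '-3.6 1.9 0 0 0 0 100; -3.6 1.9 0 0 0 0 100; -3.6 1.9 0 0 0 0 100; -3.6 1.9 0 0 0 0 100; -3.6 1.9 0 0 0 0 100';  python3 -m creep '-3.6 1.9 0.3 0 0 0 100; -3.6 1.9 0.3 0 0 0 100; -3.6 1.9 0.3 0 0 0 100; -3.6 1.9 0.3 0 0 0 100'; python3 st.py 528 -28 350
```

```text
t: 1.52
tool_pos: [419.3, 155.5, 380.1]
orientation: [0.693, 0.721, -0.004, 0.002]
ft_force: [0.8, 0.4, -0.0]
finger_gap: 0.998
t: 1.85
tool_pos: [500.9, 10.3, 371.4]
orientation: [0.693, 0.721, -0.002, 0.004]
ft_force: [0.6, 0.4, -0.4]
finger_gap: 1.0
t 1.85 pos [500.9  10.3 371.4] F [ 0.6  0.4 -0.4] gap 1.0
x [-0.039  0.999 -0.009] z [ 0.003 -0.008 -1.   ] q [-0.09 -0.02  1.25 -0.01  1.91 -1.7 ]
need tool cm [-3.91  2.55  2.18]
```

```bash
cat > wr.py <<'E'
from h import *
import sys
g=get_image("wrist");cv2.imwrite(f"pics/{sys.argv[1]}.png",g["pixels"][:,:,::-1])
X,ok=cloud(g);C=-g["R"].T@g["t"]
m=redmask(g)&ok&(X[...,2]>235)&(X[...,2]<310)
P=X[m];print("cam",C.round(),"red",m.sum(),P.min(0).round(1),P.max(0).round(1))
T=P[P[:,2]>P[:,2].max()-6];print("topface",T.mean(0).round(1),len(T))
S=P[P[:,2]<287]
if len(S)>10:print("cyl",least_squares(lambda q:np.hypot(S[:,0]-q[0],S[:,1]-q[1])-10,S[:,:2].mean(0)+8*(lambda d:d/np.linalg.norm(d))((S.mean(0)-C)[:2])).x)
w=~redmask(g)&ok&(X[...,2]>229)&(X[...,2]<242)&(np.hypot(X[...,0]-561,X[...,1]+67.5)<64)&(np.hypot(X[...,0]-561,X[...,1]+67.5)>38)
Q=X[w];print("rim z",np.median(Q[:,2]),circ(Q),len(Q))
E
python3 wr.py w1; python3 st.py
```

```text
t 1.9 pos [503.8   3.7 368.9] F [ 2.7 -2.7 -1.2] gap 1.003
x [-0.03   0.999 -0.015] z [ 0.002 -0.014 -1.   ] q [-0.1  -0.01  1.25 -0.02  1.9  -1.7 ]Traceback (most recent call last):
  File "wr.py", line 6, in <module>
    P=X[m];print("cam",C.round(),"red",m.sum(),P.min(0).round(1),P.max(0).round(1))
                                               ~~~~~^^^
    return umr_minimum(a, axis, None, out, keepdims, initial, where)
ValueError: zero-size array to reduction operation minimum which has no identity
```

View pics/w1.png

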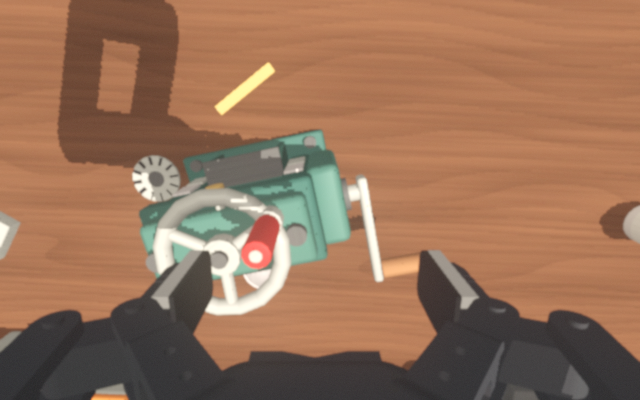

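The wrist image shows the wheel at about (222,258). The handle is red from its base at (268,222) to its top at (256,257). My red threshold was too strict for this image, so I'll loosen it.

```bash
sed -i 's/0.35\*p/0.5*p/g' h.py; python3 wr.py w2; python3 st.py 528 -28 330
```

```text
cam [435.   5. 489.] red 1009 [518.1 -33.2 246.5] [536.7 -15.3 296. ]
topface [525.9 -24.  293.8] 450
cyl [528.56571819 -24.98271197]
rim z 235.37182560522695 [556.70171544 -61.74604566  49.02745983] 4961
t 1.95 pos [502.1   7.3 368.9] F [ 0.8  0.2 -0. ] gap 0.999
x [-0.031  0.999 -0.01 ] z [-0.001 -0.01  -1.   ] q [-0.09 -0.01  1.25 -0.01  1.91 -1.7 ]
need tool cm [-3.57  2.48  3.92]
```

```bash
python3 -m creep '-1.8 1.3 0.5 0 0 0 100; -1.6 1.2 0.5 0 0 -0.03 100; 0 0 0 0 0 0 100'; python3 st.py 528 -27 273;python3 wr.py w3
```

```text
t: 2.2
tool_pos: [528.8, -27.8, 359.1]
orientation: [0.686, 0.728, -0.003, 0.003]
ft_force: [-1.1, -0.1, 0.3]
finger_gap: 0.996
t 2.2 pos [528.8 -27.8 359.1] F [-1.1 -0.1  0.3] gap 0.996
x [-0.059  0.998 -0.009] z [-0.001 -0.009 -1.   ] q [-0.15  0.05  1.21 -0.01  1.89 -1.79]
need tool cm [ 0.16 -0.06  8.61]
cam [461. -30. 479.] red 982 [518.1 -33.6 247.7] [537.2 -16.4 296.5]
topface [525.9 -25.  294.1] 556
cyl [528.54984235 -24.89781672]
rim z 235.3925961468227 [557.20514537 -62.4518789   48.79974762] 6242
```

View pics/w3.png

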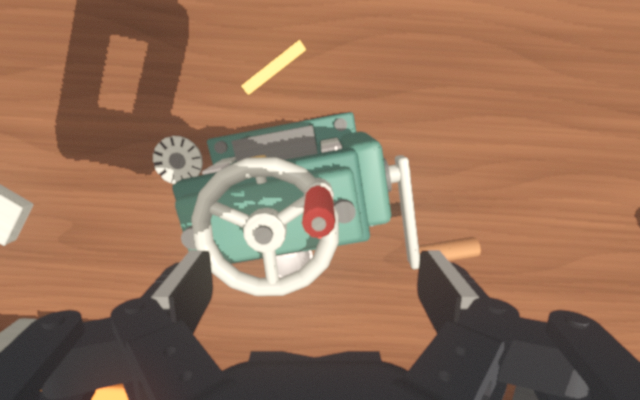

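The handle top at (318,224) lies midway between the jaws, whose inner edges are at 210 and 420. I'll descend and close.

```bash
python3 -m creep '0.1 0 3 0 0 0 100; 0 0 3 0 0 0 100; 0 0 2 0 0 0 100; 0 0 0.8 0 0 0 100'; python3 st.py 528 -26 273; python3 wr.py w4
```

```text
t: 2.58
tool_pos: [528.2, -21.8, 275.5]
orientation: [0.685, 0.729, 0.001, 0.006]
ft_force: [-0.1, 0.2, -0.2]
finger_gap: 0.998
t 2.58 pos [528.2 -21.8 275.5] F [-0.1  0.2 -0.2] gap 0.998
x [-0.062  0.998 -0.007] z [ 0.011 -0.007 -1.   ] q [-0.15  0.03  1.39 -0.01  1.71 -1.78]
need tool cm [-0.42 -0.05  0.25]
cam [459. -24. 395.] red 3852 [517.6 -34.1 243.2] [536.8 -15.8 296.2]
topface [525.5 -25.  293.9] 1776
cyl [528.6068007  -24.96149546]
rim z 235.2264879575086 [555.69548564 -61.46772943  48.39363391] 8671
```

View pics/w4.png

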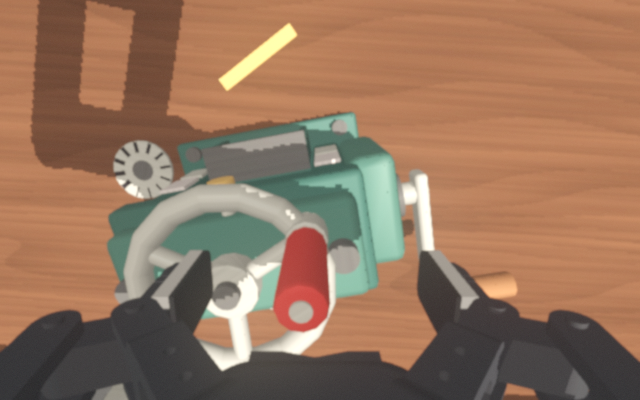

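The handle (300,275) sits between the jaws about 4 mm off-centre. I'll correct that and close.

```bash
python3 -m creep '-0.4 0 0.2 0 0 0 60; 0 0 0 0 0 0 10; 0 0 0 0 0 0 0; 0 0 0 0 0 0 0; 0 0 0 0 0 0 0'; python3 -m creep '0 0 0 0 0 0 0; 0 0 0 0 0 0 0; 0 0 0 0 0 0 0'; python3 st.py
```

```text
t: 3.05
tool_pos: [528.9, -23.7, 278.9]
orientation: [0.684, 0.73, 0.003, 0.009]
ft_force: [0.1, -0.2, -0.5]
finger_gap: 0.301
t: 3.3
tool_pos: [529.3, -24.4, 279.6]
orientation: [0.684, 0.729, 0.004, 0.009]
ft_force: [0.3, -1.2, -1.5]
finger_gap: 0.216
t 3.3 pos [529.3 -24.4 279.6] F [ 0.3 -1.2 -1.5] gap 0.216
x [-0.063  0.998 -0.009] z [ 0.018 -0.008 -1.   ] q [-0.15  0.03  1.38 -0.    1.71 -1.79]
```

```bash
cat > nx.py <<'E'
from h import *
import sys,json,os
from scipy.spatial.transform import Rotation as Ro
# usage: nx.py sign step gain ; logs pose, refits centre (r=50) with prior, suggests rows
sg,a,gn=float(sys.argv[1]),float(sys.argv[2]),float(sys.argv[3])
s=env.sense();p=s["tool_pos"];R=Ro.from_quat(s["orientation"]).as_matrix()
gp=p+3*R[:,2]
L=json.load(open("log.json")) if os.path.exists("log.json") else []
L.append([s["t"],*gp]);json.dump(L,open("log.json","w"))
A=np.array(L)[:,1:3]
f=lambda q:np.r_[np.hypot(A[:,0]-q[0],A[:,1]-q[1])-50,(q[0]-559)/5,(q[1]+65.5)/5]
c=least_squares(f,[559,-65.5]).x
ang=np.unwrap(np.arctan2(A[:,1]-c[1],A[:,0]-c[0]))
r=np.hypot(*(gp[:2]-c))
print("t %.2f c %s r %.1f ang %.3f z %.1f F %s gap %.3f tilt %s yawx %.3f q6 %.2f"%(s["t"],c.round(1),r,ang[-1],p[2],s["ft_force"].round(1),s["finger_gap"],R[:2,2].round(3),np.arctan2(R[1,0],R[0,0]),s["qpos"][5]))
th=ang[-1]
rv=R.T@np.cross(R[:,2],[0,0,-1])/3
rows=[]
yaw=(np.pi/2-np.arctan2(R[1,0],R[0,0]))/5
q=gp.copy()
for k in range(5):
    n=np.r_[c+50*np.array([np.cos(th+sg*a*(k+1)),np.sin(th+sg*a*(k+1))]),0];prev=np.r_[c+(r if k==0 else 50)*np.array([np.cos(th+sg*a*k),np.sin(th+sg*a*k)]),0]
    d=(n-prev)*gn; d[2]=(274-p[2])/5
    v=R.T@d/10;rows.append("%.1f %.1f %.1f %.2f %.2f %.2f 0"%(*v,*(rv if k<2 else (0,0)),-yaw))
print("; ".join(rows))
E
python3 nx.py -1 0.2 1
```

```text
t 3.30 c [558.6 -65. ] r 50.0 ang 2.195 z 279.6 F [ 0.3 -1.2 -1.5] gap 0.216 tilt [ 0.018 -0.008] yawx 1.634 q6 -1.79Traceback (most recent call last):
  File "nx.py", line 24, in <module>
    v=R.T@d/10;rows.append("%.1f %.1f %.1f %.2f %.2f %.2f 0"%(*v,*(rv if k<2 else (0,0)),-yaw))
                           ~~~~~~~~~~~~~~~~~~~~~~~~~~~~~~~~~^~~~~~~~~~~~~~~~~~~~~~~~~~~~~~~~~~
TypeError: not all arguments converted during string formatting
```

```bash
rm log.json; sed -i 's/\*(rv if k<2 else (0,0))/*(rv[:2] if k<2 else (0,0))/' nx.py; python3 nx.py -1 0.2 1
```

```text
t 3.30 c [558.6 -65. ] r 50.0 ang 2.195 z 279.6 F [ 0.3 -1.2 -1.5] gap 0.216 tilt [ 0.018 -0.008] yawx 1.634 q6 -1.79
0.4 0.9 0.1 0.01 0.00 0.01 0; 0.3 1.0 0.1 0.01 0.00 0.01 0; 0.1 1.0 0.1 0.00 0.00 0.01 0; -0.1 1.0 0.1 0.00 0.00 0.01 0; -0.3 0.9 0.1 0.00 0.00 0.01 0
```

```bash
python3 -m creep '0.5 0.9 0.1 0 0 0.01 0; 0.3 1 0.1 0 0 0.01 0; 0.1 1 0.1 0 0 0.01 0; -0.1 1 0.1 0 0 0.01 0; -0.3 0.9 0.1 0 0 0.01 0' >/dev/null; python3 nx.py -1 0.25 1
```

```text
t 3.72 c [558.7 -64.9] r 50.0 ang 1.159 z 279.4 F [-5.3 -5.8  5.1] gap 0.216 tilt [ 0.018 -0.014] yawx 1.577 q6 -1.70
-0.6 1.1 0.1 0.01 0.00 0.00 0; -0.9 0.9 0.1 0.01 0.00 0.00 0; -1.1 0.6 0.1 0.00 0.00 0.00 0; -1.2 0.3 0.1 0.00 0.00 0.00 0; -1.2 0.0 0.1 0.00 0.00 0.00 0
```

```bash
python3 -m creep '-0.6 1.1 0 0 0 0 0; -0.9 0.9 0 0 0 0 0; -1.1 0.6 0 0 0 0 0; -1.2 0.3 0 0 0 0 0; -1.2 0 0 0 0 0 0' >/dev/null; python3 nx.py -1 0.25 1
```

```text
t 4.13 c [558.5 -65. ] r 49.9 ang 0.204 z 279.5 F [-7.9 41.2  5.4] gap 0.219 tilt [-0.003  0.018] yawx 1.589 q6 -1.78
-1.2 0.1 0.1 -0.00 -0.01 0.00 0; -1.2 -0.2 0.1 -0.00 -0.01 0.00 0; -1.1 -0.5 0.1 0.00 0.00 0.00 0; -1.0 -0.8 0.1 0.00 0.00 0.00 0; -0.7 -1.0 0.1 0.00 0.00 0.00 0
```

The force is 41 N against the turning direction at only 2 rad, which may be the stop. I'll hold, then push gently to check.

```bash
python3 -m creep '0 0 0 0 0 0 0; 0 0 0 0 0 0 0' ; python3 nx.py -1 0.1 1;python3 -m creep '-0.4 0 0 0 0 0 0; -0.4 -0.1 0 0 0 0 0' ; python3 nx.py -1 0.1 1
```

```text
t: 4.3
tool_pos: [607.0, -51.8, 279.6]
orientation: [0.7, 0.714, 0.004, -0.011]
ft_force: [-7.0, -3.2, 1.2]
finger_gap: 0.218
t 4.30 c [558.6 -64.9] r 50.1 ang 0.266 z 279.6 F [-7.  -3.2  1.2] gap 0.218 tilt [-0.01   0.022] yawx 1.592 q6 -1.78
-0.5 0.1 0.1 -0.00 -0.01 0.00 0; -0.5 0.0 0.1 -0.00 -0.01 0.00 0; -0.5 -0.0 0.1 0.00 0.00 0.00 0; -0.5 -0.1 0.1 0.00 0.00 0.00 0; -0.5 -0.1 0.1 0.00 0.00 0.00 0
t: 4.47
tool_pos: [607.4, -54.4, 279.6]
orientation: [0.698, 0.716, 0.007, -0.015]
ft_force: [-3.8, 12.9, 2.1]
finger_gap: 0.214
t 4.47 c [558.6 -64.9] r 49.9 ang 0.215 z 279.6 F [-3.8 12.9  2.1] gap 0.214 tilt [-0.012  0.03 ] yawx 1.597 q6 -1.79
-0.5 0.1 0.1 -0.00 -0.01 0.01 0; -0.5 0.0 0.1 -0.00 -0.01 0.01 0; -0.5 -0.0 0.1 0.00 0.00 0.01 0; -0.5 -0.1 0.1 0.00 0.00 0.01 0; -0.5 -0.1 0.1 0.00 0.00 0.01 0
```

```bash
python3 -m creep '-0.6 0 0 0 -0.01 0 0; -0.7 0 0 0 -0.01 0 0; -0.7 0 0 0 0 0 0; -0.7 0 0 0 0 0 0' ; python3 nx.py -1 0.1 1; python3 - <<'E'
from h import *
for n in("scene","top"):
    g=get_image(n);v,u=(200,316) if n=="scene" else (204,345);im=g["pixels"][v-60:v+60,u-80:u+80,::-1];cv2.imwrite(f"pics/{n}2.png",cv2.resize(im,None,fx=4,fy=4,interpolation=2))
E
```

```text
t: 4.8
tool_pos: [607.5, -55.1, 279.4]
orientation: [0.687, 0.726, 0.013, -0.028]
ft_force: [-8.3, 17.3, 1.8]
finger_gap: 0.216
t 4.80 c [558.6 -65. ] r 49.9 ang 0.203 z 279.4 F [-8.3 17.3  1.8] gap 0.216 tilt [-0.023  0.057] yawx 1.625 q6 -1.82
-0.5 0.1 0.1 -0.01 -0.02 0.01 0; -0.5 0.0 0.1 -0.01 -0.02 0.01 0; -0.5 -0.0 0.1 0.00 0.00 0.01 0; -0.5 -0.1 0.1 0.00 0.00 0.01 0; -0.5 -0.1 0.1 0.00 0.00 0.01 0
```

View pics/scene2.png

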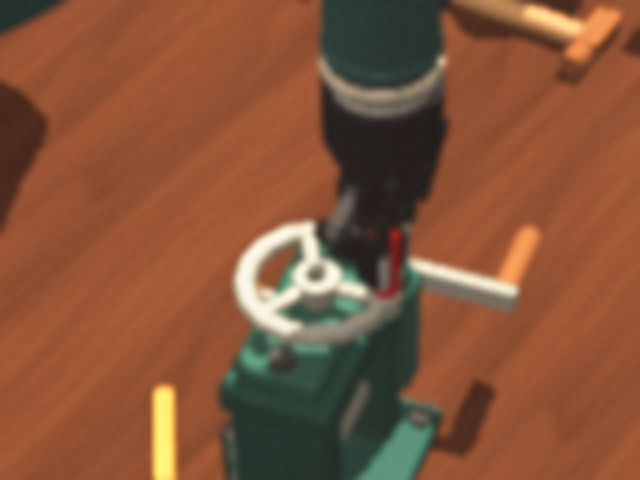

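The wheel is stuck at 0.20 rad world angle under repeated pushes of 13 to 41 N, after 2.0 rad (0.32 turn) of travel. The scene shows the handle gripped at (395,260) with nothing obstructing it, so this is the stop. Target world angle is 0.205 + 12.566 = 12.77. Now I'll back it off.

```bash
python3 -m creep '0.3 0 0 -0.02 -0.03 0.02 0; 0.3 0 0 -0.02 -0.03 0.02 0; 0.3 0 0 0 0 0 0'>/dev/null; python3 nx.py 1 0.25 1
```

```text
t 5.15 c [558.6 -64.9] r 50.0 ang 0.396 z 279.3 F [-7.2 -4.5  1.8] gap 0.217 tilt [ 0.006 -0.008] yawx 1.583 q6 -1.75
1.1 -0.6 0.1 0.00 0.00 0.00 0; 0.9 -0.9 0.1 0.00 0.00 0.00 0; 0.7 -1.1 0.1 0.00 0.00 0.00 0; 0.4 -1.2 0.1 0.00 0.00 0.00 0; 0.1 -1.2 0.1 0.00 0.00 0.00 0
```

```bash
python3 -m creep '1.1 -0.6 0.1 0 0 0 0; 0.9 -0.9 0.1 0 0 0 0; 0.7 -1.1 0.1 0 0 0 0; 0.4 -1.2 0 0 0 0 0; 0.1 -1.2 0 0 0 0 0'>/dev/null; python3 nx.py 1 0.25 1
```

```text
t 5.57 c [558.5 -64.9] r 50.1 ang 1.518 z 279.3 F [ 2.4 -1.8  0.6] gap 0.216 tilt [ 0.021 -0.015] yawx 1.578 q6 -1.70
-0.1 -1.2 0.1 0.01 0.00 0.00 0; -0.4 -1.2 0.1 0.01 0.00 0.00 0; -0.7 -1.1 0.1 0.00 0.00 0.00 0; -0.9 -0.9 0.1 0.00 0.00 0.00 0; -1.1 -0.6 0.1 0.00 0.00 0.00 0
```

```bash
python3 -m creep '-0.1 -1.2 0 0.01 0.01 0 0; -0.4 -1.2 0 0.01 0 0 0; -0.7 -1.1 0 0 0 0 0; -0.9 -0.9 0 0 0 0 0; -1.1 -0.6 0 0 0 0 0'>/dev/null; python3 nx.py 1 0.25 1
```

```text
t 5.98 c [558.5 -64.8] r 50.1 ang 2.725 z 279.4 F [2.8 0.7 0.1] gap 0.219 tilt [0.009 0.003] yawx 1.584 q6 -1.78
-1.2 -0.4 0.1 0.00 -0.00 0.00 0; -1.2 -0.1 0.1 0.00 -0.00 0.00 0; -1.2 0.2 0.1 0.00 0.00 0.00 0; -1.1 0.5 0.1 0.00 0.00 0.00 0; -1.0 0.8 0.1 0.00 0.00 0.00 0
```

```bash
python3 -m creep '-1.2 -0.4 0 0 0 0 0; -1.2 -0.1 0 0 0 0 0; -1.2 0.2 0 0 0 0 0; -1.1 0.5 0 0 0 0 0; -1 0.8 0 0 0 0 0'>/dev/null; python3 nx.py 1 0.25 1
```

```text
t 6.40 c [558.5 -65. ] r 50.8 ang 3.932 z 279.3 F [ 2.7  6.4 -0. ] gap 0.214 tilt [0.018 0.016] yawx 1.589 q6 -1.89
-0.7 1.0 0.1 0.01 -0.01 0.00 0; -0.5 1.1 0.1 0.01 -0.01 0.00 0; -0.2 1.2 0.1 0.00 0.00 0.00 0; 0.1 1.2 0.1 0.00 0.00 0.00 0; 0.4 1.2 0.1 0.00 0.00 0.00 0
```

```bash
python3 -m creep '-0.7 1 0 0.01 -0.01 0 0; -0.5 1.1 0 0.01 -0.01 0 0; -0.2 1.2 0 0 0 0 0; 0.1 1.2 0 0 0 0 0; 0.4 1.2 0 0 0 0 0'>/dev/null; python3 nx.py 1 0.25 1
```

```text
t 6.82 c [558.5 -65.1] r 50.2 ang 5.049 z 279.4 F [-2.2 -0.4  2.3] gap 0.219 tilt [-0.013  0.003] yawx 1.584 q6 -1.87
0.6 1.1 0.1 -0.00 -0.00 0.00 0; 0.8 1.0 0.1 -0.00 -0.00 0.00 0; 1.0 0.7 0.1 0.00 0.00 0.00 0; 1.2 0.5 0.1 0.00 0.00 0.00 0; 1.2 0.2 0.1 0.00 0.00 0.00 0
```

```bash
python3 -m creep '0.6 1.1 0 0 0 0 0; 0.8 1 0 0 0 0 0; 1 0.7 0 0 0 0 0; 1.2 0.5 0 0 0 0 0; 1.2 0.2 0 0 0 0 0'>/dev/null; python3 nx.py 1 0.25 1
```

```text
t 7.23 c [558.5 -65.1] r 50.2 ang 6.208 z 279.3 F [-2.8 -2.3  2.1] gap 0.220 tilt [-0.02  -0.003] yawx 1.574 q6 -1.78
1.2 -0.1 0.1 -0.01 0.00 0.00 0; 1.2 -0.4 0.1 -0.01 0.00 0.00 0; 1.1 -0.6 0.1 0.00 0.00 0.00 0; 0.9 -0.9 0.1 0.00 0.00 0.00 0; 0.6 -1.1 0.1 0.00 0.00 0.00 0
```

```bash
python3 -m creep '1.2 -0.1 0 -0.01 0 0 0; 1.2 -0.4 0 -0.01 0 0 0; 1.1 -0.6 0 0 0 0 0; 0.9 -0.9 0 0 0 0 0; 0.6 -1.1 0 0 0 0 0'>/dev/null; python3 nx.py 1 0.25 1
```

```text
t 7.65 c [558.5 -65. ] r 50.3 ang 7.548 z 279.2 F [ -0.8 -11.    1.4] gap 0.218 tilt [-0.003 -0.014] yawx 1.571 q6 -1.69
0.2 -1.2 0.1 -0.00 0.00 0.00 0; -0.1 -1.2 0.1 -0.00 0.00 0.00 0; -0.4 -1.2 0.1 0.00 0.00 0.00 0; -0.7 -1.1 0.1 0.00 0.00 0.00 0; -0.9 -0.9 0.1 0.00 0.00 0.00 0
```

```bash
python3 -m creep '0.1 -1.2 0 0 0 0 0; -0.1 -1.2 0 0 0 0 0; -0.4 -1.2 0 0 0 0 0; -0.7 -1.1 0 0 0 0 0; -0.9 -0.9 0 0 0 0 0'>/dev/null; python3 nx.py 1 0.25 1
```

```text
t 8.07 c [558.4 -64.9] r 50.7 ang 8.767 z 279.2 F [ 9.9 -4.5 -1.4] gap 0.217 tilt [ 0.02  -0.021] yawx 1.576 q6 -1.74
-1.1 -0.6 0.1 0.01 0.01 0.00 0; -1.2 -0.4 0.1 0.01 0.01 0.00 0; -1.2 -0.0 0.1 0.00 0.00 0.00 0; -1.2 0.3 0.1 0.00 0.00 0.00 0; -1.1 0.6 0.1 0.00 0.00 0.00 0
```

```bash
python3 -m creep '-1.1 -0.6 0 0.01 0.01 0 0; -1.2 -0.4 0 0.01 0.01 0 0; -1.2 0 0 0 0 0 0; -1.2 0.3 0 0 0 0 0; -1.1 0.6 0 0 0 0 0'>/dev/null; python3 nx.py 1 0.25 1
```

```text
t 8.48 c [558.4 -64.9] r 50.1 ang 9.814 z 279.2 F [-9.  -0.8  5.4] gap 0.221 tilt [0.001 0.01 ] yawx 1.587 q6 -1.86
-1.1 0.6 0.1 0.00 -0.00 0.00 0; -0.9 0.8 0.1 0.00 -0.00 0.00 0; -0.7 1.0 0.1 0.00 0.00 0.00 0; -0.4 1.2 0.1 0.00 0.00 0.00 0; -0.1 1.2 0.1 0.00 0.00 0.00 0
```

```bash
python3 -m creep '-1.1 0.6 0 0 0 0 0; -0.9 0.8 0 0 0 0 0; -0.7 1 0 0 0 0 0; -0.4 1.2 0 0 0 0 0; -0.1 1.2 0 0 0 0 0'>/dev/null; python3 nx.py 1 0.25 1
```

```text
t 8.90 c [558.4 -65. ] r 50.6 ang 10.994 z 279.2 F [-2.1  1.2  2.5] gap 0.217 tilt [-0.005  0.01 ] yawx 1.587 q6 -1.89
0.2 1.2 0.1 -0.00 -0.00 0.00 0; 0.4 1.2 0.1 -0.00 -0.00 0.00 0; 0.7 1.0 0.1 0.00 0.00 0.00 0; 0.9 0.8 0.1 0.00 0.00 0.00 0; 1.1 0.6 0.1 0.00 0.00 0.00 0
```

```bash
python3 -m creep '0.3 1.2 0 0 0 0 0; 0.5 1.2 0 0 0 0 0; 0.7 1 0 0 0 0 0; 0.9 0.8 0 0 0 0 0; 1.1 0.6 0 0 0 0 0'>/dev/null; python3 nx.py 1 0.1 1
```

```text
t 9.32 c [558.5 -65.1] r 50.5 ang 12.250 z 279.2 F [-9.3  0.8  5.1] gap 0.213 tilt [-0.014  0.007] yawx 1.583 q6 -1.81
0.5 0.1 0.1 -0.00 -0.00 0.00 0; 0.5 0.1 0.1 -0.00 -0.00 0.00 0; 0.5 0.0 0.1 0.00 0.00 0.00 0; 0.5 -0.0 0.1 0.00 0.00 0.00 0; 0.5 -0.1 0.1 0.00 0.00 0.00 0
```

```bash
python3 -m creep '0.5 0 0 0 0 0 0; 0.5 0 0 0 0 0 0; 0.5 0 0 0 0 0 0; 0 0 0 0 0 0 0; 0 0 0 0 0 0 0'>/dev/null; python3 nx.py 1 0.1 1
```

```text
t 9.73 c [558.5 -65.1] r 50.0 ang 12.607 z 279.3 F [-1.4 -1.8  1.5] gap 0.215 tilt [-0.011  0.004] yawx 1.586 q6 -1.78
0.5 -0.0 0.1 -0.00 -0.00 0.00 0; 0.5 -0.1 0.1 -0.00 -0.00 0.00 0; 0.5 -0.1 0.1 0.00 0.00 0.00 0; 0.5 -0.2 0.1 0.00 0.00 0.00 0; 0.4 -0.2 0.1 0.00 0.00 0.00 0
```

```bash
python3 -m creep '0.4 0 0 0 0 0 0; 0.4 -0.1 0 0 0 0 0; 0 0 0 0 0 0 0; 0 0 0 0 0 0 0'>/dev/null; python3 nx.py 1 0.1 1
```

```text
t 10.07 c [558.5 -65.1] r 50.0 ang 12.761 z 279.3 F [-1.  -2.6  1.5] gap 0.213 tilt [-0.009  0.003] yawx 1.584 q6 -1.77
0.5 -0.1 0.1 -0.00 -0.00 0.00 0; 0.5 -0.2 0.1 -0.00 -0.00 0.00 0; 0.5 -0.2 0.1 0.00 0.00 0.00 0; 0.4 -0.3 0.1 0.00 0.00 0.00 0; 0.4 -0.3 0.1 0.00 0.00 0.00 0
```

Now I'll settle, compare this with the stop picture and check the bystanders.

```bash
python3 -m creep '0 0 0 0 0 0 0; 0 0 0 0 0 0 0; 0 0 0 0 0 0 0; 0 0 0 0 0 0 0'>/dev/null; python3 nx.py 1 0.1 1; python3 - <<'E'
from h import *
g=get_image("scene");v,u=(200,316);im=g["pixels"][v-60:v+60,u-80:u+80,::-1];im=cv2.resize(im,None,fx=4,fy=4,interpolation=2)
o=cv2.imread("pics/scene2.png");d=cv2.absdiff(im,o);print(d.mean(),(d.max(2)>40).sum())
cv2.imwrite("pics/scene3.png",im)
a=cv2.imread("pics/top0.png");b=get_image("top")["pixels"][:,:,::-1]
cv2.imwrite("pics/top3.png",b)
print(env.sense()["joint_vel"].round(3))
E
python3 nx.py 1 0.1 1|head -1
```

```text
t 10.40 c [558.5 -65.1] r 50.0 ang 12.760 z 279.3 F [-0.7 -0.9  1.5] gap 0.221 tilt [-0.008  0.004] yawx 1.584 q6 -1.77
0.5 -0.1 0.1 -0.00 -0.00 0.00 0; 0.5 -0.2 0.1 -0.00 -0.00 0.00 0; 0.5 -0.2 0.1 0.00 0.00 0.00 0; 0.4 -0.3 0.1 0.00 0.00 0.00 0; 0.4 -0.3 0.1 0.00 0.00 0.00 0
2.531044921875 5326
[-0.     0.002  0.001  0.002 -0.002  0.001]
t 10.50 c [558.5 -65.1] r 49.9 ang 12.761 z 279.3 F [-1.2 -0.4  1.9] gap 0.219 tilt [-0.008  0.004] yawx 1.584 q6 -1.77
```

View pics/scene3.png

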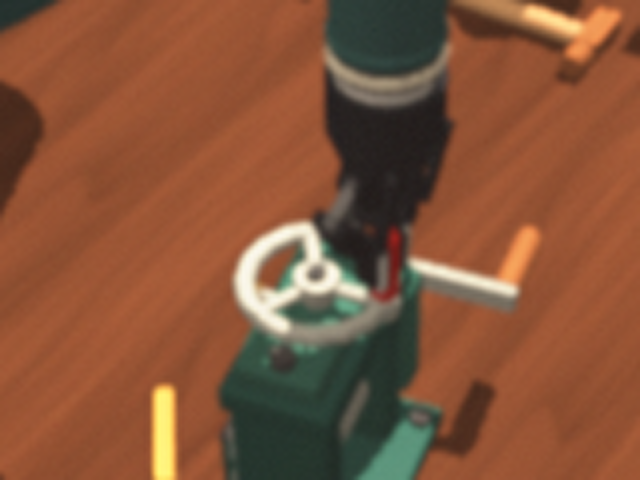

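View pics/top3.png

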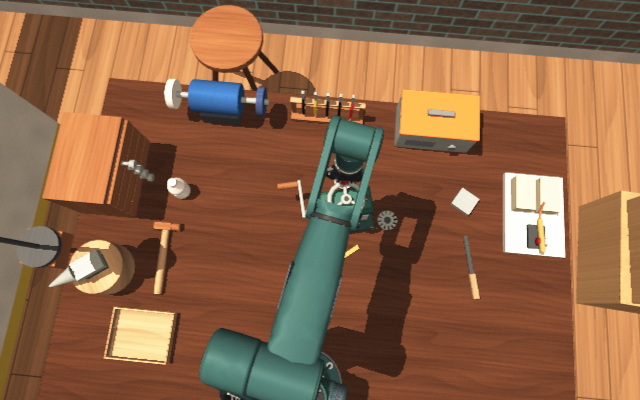

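The spokes and handle, e.g. the handle at (393,262), match the stop picture. Bystanders are where they were: gauge (387,220), block (465,201), flux (178,188), mallet and file.

```bash
python3 -c "
from plant import env
print(env.finish_job());s=env.sense();print(s['t'],s['tool_pos'],s['finger_gap'])"
```

```text
the job is handed in; nothing more can be done
None
the job is handed in; nothing more can be done
```

I screwed the rolls down to the stop, backed the wheel off two turns, and handed the job in at about 10.5 s with the red handle still gripped. The hand-in gives no verdict.

- **Stop:** The wheel went clockwise about 2.0 rad (0.32 turn). It then stayed at a world angle of 0.20 to 0.215 rad while I pushed on it for several tenths of a second with 13 to 41 N. I took that as the stop.
- **Setting:** I then turned it back anticlockwise to a world angle of 12.76 rad, which is 12.55 to 12.56 rad above the stop against a target of 12.566. When I let off after first hitting the stop, the arm sprang back about 0.06 rad. I therefore trust the stop reference to roughly 0.05 rad, well inside the 0.2 rad allowed.
- **Last checks:** The arm was still and the wrist force was under 3 N. The fingers had stopped on the handle at a gap of 0.22, and the grasp point was about 9 mm above the handle's middle. The spokes and handle match the picture taken at the stop.
- **Bystanders:** The gauge, block, flux, mallet and file looked unmoved in the last top view. The arm hid the tin and part of the strip there. The strip's near end looks the same in both scene close-ups, but I did not re-check the tin.
- **Disagreement:** The three cameras put the wheel centre up to about 7 mm apart. I used the centre fitted from the handle's path, (558.5, -65.1), where the measured radius stayed within 1 mm of 50 mm.

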